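Third hand: hold a heat sink against the jig's sprung stop

TASK

Lift the loose lid off the parts pan by its knob and set it down flat, right way up, on the bare bench, then take the heat sink out of the pan. Stand it on the bed of the assembly jig and press its end squarely against the middle of the sprung stop plate with a steady push of about 8 N, which moves the plate back to the white index lines, half its travel; never drive the plate to the end of its travel, and leave the screwdriver, meter and spray can where they are. My colleague will drive the screw: keep the push steady for at least two seconds and finish while still holding the heat sink pressed; do not let go.

Things in the scene. Friction and masses are not known exactly. Their poses are not given: they have to be found in the camera images.
- pan: Open round steel parts pan fixed to the bench: 140 mm outer diameter, 132 mm inner, 55 mm high, floor 4 mm thick. Origin: centre of its underside, on the bench. It and the jig may change sides (left or right of the robot).
- lid: Loose round steel lid lying on the pan, 0.16 kg: a plate 148 mm across and 4 mm thick over a locating disc 124 mm across and 6 mm high that sits inside the pan's mouth with 4 mm play all round. A black upright cylindrical knob, 22 mm in diameter and 30 mm tall, stands at its centre, from 10 to 40 mm above the origin. Origin: centre of the disc's underside (49 mm above the bench when on the pan, 0 when lying on the bench); z up.
- heatsink: Loose finned aluminium heat sink, a block 60 mm long (its x), 24 mm wide (y), 40 mm high (z), about 0.1 kg, standing on the pan's floor under the lid, its long direction at any slant up to 70 degrees from the jig's. Origin: centre of its underside. Its two 24 x 40 mm end faces are flat and alike; grip it across its 24 mm width.
- jig: Assembly jig fixed to the bench: a dark steel bed 220 mm (x) by 120 mm (y), 12 mm thick, with the sprung stop plate standing across it and, behind that, a back block 70 mm wide whose top is 57 mm above the bench, from 80 to 105 mm along x. Origin: centre of the bed's underside, on the bench; z up; x points towards the stop, the direction of the push (within 25 degrees of straight away from the robot). The clear part of the bed runs from -110 to +30 mm along x.
- stop_face (a point): Centre of the stop plate's front face (the face pressed on). The plate is 60 mm wide, 40 mm high (from 1.5 to 41.5 mm above the bed's top) and 8 mm thick. At rest its face stands 30 mm beyond the jig's origin along the jig's x, on its centre line; x axis as the jig's. It moves with the plate.
- stop (a joint): Travel of the sprung stop plate in m: 0 at rest, growing as it is pushed along the jig's x, 0.030 at its end. Its spring has no preload and gives 0.5 N per mm, so 8 N is 0.016, where the face is level with the two white index lines on the bed either side of it.
- screwdriver: Bystander: screwdriver lying on the bench beyond the work. Origin: middle of its underside.
- meter: Bystander: orange multimeter lying on the bench, 130 x 70 x 32 mm. Origin: centre of its underside.
- spraycan: Bystander: green spray can standing on the bench, 56 mm across, 160 mm tall. Origin: centre of its underside.
Mind the look-alikes: they are no part of the job. What is shaped like the lid but purple or turquoise is not meant.

How it is judged (in metres and radians):
On the way, in this order (a step that is already met when the one before it is completed fails the run):
1. the lid lies flat and right way up on the bench, clear of the pan, let go (height (world z) of lid below 0.008 m and angle between lid's own z axis and vertical below 0.1 rad and horizontal distance between lid and pan above 0.14 m and linear speed of lid below 0.02 m/s and contact force between the fingers and lid below 0.2 N), for 0.2 s.
2. the heat sink, standing square on the bed, is pressed against the middle of the stop plate with a steady 5 to 11 N for two seconds (contact force between heatsink and stop between 5 and 11 N and value of joint stop between 0.01 and 0.022 m and velocity of joint stop between -0.005 and 0.005 m/s and z of heatsink in the frame of jig between 0.008 and 0.017 m and y of heatsink in the frame of jig between -0.01 and 0.01 m and angle between heatsink's own z axis and vertical below 0.12 rad and angle between the x axis of heatsink and the x axis of jig, either way round below 0.12 rad and contact force between the fingers and heatsink above 2 N), for 2 s.
At the end, for the whole second after the job is handed in: Fingers still press the heat sink on the stop plate with 5-11 N (plate 10-22 mm back, still); it stands on the bed within 4 mm, upright and square within 0.12 rad, within 10 mm of the centre line; the lid lies flat, right way up on the bench, let go, its centre over 140 mm from the pan's (all of step 1 and all of step 2); the arm keeps its last pose, push and grip.
It fails at once if the stop plate is driven to the end of its travel (value of joint stop above 0.0285 m).
It fails at once if the screwdriver is disturbed (distance of screwdriver from where it was at the start of the episode above 0.03 m).
It fails at once if the meter is disturbed (distance of meter from where it was at the start of the episode above 0.03 m).
It fails at once if the spray can is disturbed (distance of spraycan from where it was at the start of the episode above 0.03 m).
It also fails if it takes over 70 s, if anything falls off the work surface, if the arm or the gripper's body presses on something with over 40 N, if the wrist force passes 120 N, or if a joint passes its speed limit or range.

ROBOT

A 7-joint arm with a two-finger parallel gripper is mounted at the origin on the work surface. World frame = base frame: x ahead of the robot, y to its left, z up, the work surface at z = 0. Lengths are in mm, angles in rad, forces in N, time in s.
With the tool pointing down it reaches from about 400 to 875 mm from the base axis. Payload 4.4 kg.
Tool frame: the origin (TCP) lies at the very end of the fingers, on their centre line; the grasp point (between the pads) lies 19 mm behind it; z points along the fingers, y is the direction in which the jaws open and shut (so a half turn about z gives the same grasp; the last joint's range is limited). The gripper opens to 85 mm and grips with 20 to 120 N. Pads are 22 mm wide; open, the fingers measure 114 mm over their backs; the gripper's body (76 mm by 85 mm) begins 54 mm behind the grasp point. The pads swing forward as they close: fully open they stand 13 mm farther back than shut.
Start: joints at [-1.286, 0.628, 0.038, 1.517, -0.027, 0.996, -0.02], TCP at [223.349, 610.437, 231.313] pointing down, gripper open.
Joint ranges: [-3.06, 3.06], [-0.37, 2.12], [-1.25, 1.32], [0.18, 2.47], [-1.1, 4.24], [0.23, 1.98], [-2.94, 2.94]. Speed limits (rad/s): [2.57, 2.57, 3.14, 3.14, 3.14, 3.14, 3.14].

INTERFACE

Orientations are given as [roll, pitch, yaw] about the fixed x, y, z axes, in that order (R = Rz(yaw) Ry(pitch) Rx(roll)).
In Python, from cell import ctrl gives the robot as it stands. The module is installed in compiled form; this text tells all that it offers.
- The arm moves only by the shell command python3 -m jog 'ROWS'. ROWS is text: rows parted by semicolons, each of 7 numbers parted by spaces: the shift along the tool's x, y, z in mm, then the turn, a rotation vector about the tool's x, y, z in degrees, then the opening, from -1 (shut) to 1 (fully open). In form: x y z wx wy wz claw; .... A call has 1 to 8 rows; each row is the pose to reach, as a shift and turn from the pose commanded when the call began, along the tool's axes at that moment; what a row does not reach only later rows make up. A row lasts 1/8 s, in which the tool goes at most 62.5 mm and 10.7 degrees, less where a joint would pass 70% of its speed; a pose out of reach is approached as far as the arm can. A call with a gripper value outside its range is refused whole. The fingers move at their own pace and stop on an object; the grip force is fixed at half the most. Time passes only in rows, so rows that repeat a pose let the fingers close. It gives the time, the measured TCP pose, the force and the opening at its end, in the units of the state.
- ctrl.read_state(): the state, without advancing time (a new reading comes with each control period).
- ctrl.get_image(name): name is "scene" or "top"; returns a dict with "image" (420x560x3 uint8, red, green, blue), "z_map" (420x560 float32, mm along the optical axis (not along the pixel's ray), 0 where there is no reading), "vertical_fov" (degrees; the focal length in pixels is half the picture's height over the tangent of half this angle, whatever the lens; pixels are square), "cx", "cy" (the principal point, pixels), "extrinsics" (4x4, takes a point from world to camera coordinates). Camera axes: x right, y down, z forward; pixel columns grow to the right and rows downward; lengths in mm; the calibration is good to about 2 mm. A picture is of the moment at which its call begins.
- ctrl.finish_job(): hands the job in, once; it reports no verdict.
The state is a dict: "clock": time; "qpos": joint angles; "qd": joint speeds; "tau": joint torques, N m; "eef_pos": TCP position; "tool_rot": TCP orientation; "force": force on the tool from outside, world axes, zero at the start; "torque": the same for the moment, N m; "width": finger opening in mm.
Only numpy, scipy, OpenCV 4.12 (cv2) and the standard library are available. Lean on these libraries where they do the work, as an engineer would, in place of code of your own. Each camera call takes 0.05 s, during which the arm holds its last target.

## Working session

There is one attempt and no reset: what is moved stays moved. The work goes in short steps, Python scripts to look and compute and a shell command to move; the robot and the scene stay as the last step left them, time stands still between calls to the robot, and variables do not carry over. Pictures are saved under pics/ and viewed, and the job is handed in when it is done.

```bash
mkdir -p pics
cat > h.py <<'E'
import numpy as np, cv2
from cell import ctrl
from scipy.spatial.transform import Rotation as R
def get(n):
    d=ctrl.get_image(n); return d
def save(d,fn): cv2.imwrite(fn,d["image"][:,:,::-1])
def K(d):
    h=d["image"].shape[0]; f=h/2/np.tan(np.radians(d["vertical_fov"])/2); return f,d["cx"],d["cy"]
def ray(d,u,v):
    f,cx,cy=K(d); E=np.array(d["extrinsics"]); Ri=E[:3,:3].T; c=-Ri@E[:3,3]
    uv=np.stack([(np.asarray(u,float)-cx)/f,(np.asarray(v,float)-cy)/f,np.ones(np.shape(u))],-1)
    return c,uv@Ri.T
def onz(d,u,v,z):
    c,r=ray(d,u,v); return c+r*((z-c[2])/r[...,2])[...,None]
def pts(d):
    h,w=d["z_map"].shape; v,u=np.mgrid[:h,:w]; c,r=ray(d,u,v); return c+r*d["z_map"][...,None]
E
python3 - <<'E'
from h import *
for n in("scene","top"):
    d=get(n); save(d,f"pics/{n}0.png"); np.save(f"{n}0.npy",d,allow_pickle=True)
    c,r=ray(d,280,210); print(n,d["vertical_fov"],d["cx"],d["cy"],c,r)
s=ctrl.read_state(); print(s)
E
```

```text
scene 46.01892249156092 281.96522853933544 216.4254504768247 [1144.60339051 -330.48794168  970.95024846] [-0.55816601  0.22950158 -0.79747373]
top 54.39853272196934 286.479699697048 214.32831782318604 [ 274.17829419  -62.05800128 1206.94904106] [ 0.24295191 -0.00730144 -0.97019828]
{'clock': 0.1, 'qpos': array([-1.28580587,  0.62927577,  0.03842832,  1.51825227, -0.02699143,
        0.99632429, -0.0199835 ]), 'qd': array([ 1.65483219e-03, -2.69870880e-03, -2.06134770e-03, -3.55730109e-03,
        2.90714037e-05,  3.53165718e-04, -2.01832331e-03]), 'tau': array([ 3.67660483e-03, -5.64539981e+01,  1.23068266e+00, -1.93974978e+01,
        1.13075131e-02,  5.36323365e-03, -1.42092298e-05]), 'eef_pos': array([223.13732446, 609.90049781, 230.47144779]), 'tool_rot': array([-3.13985052e+00,  1.61763737e-05,  2.79083703e+00]), 'force': array([-0.1934943 , -0.03768215,  0.75451266]), 'torque': array([ 0.05524889, -0.03669086,  0.04197665]), 'width': 85.45840477408129}
```

View pics/scene0.png

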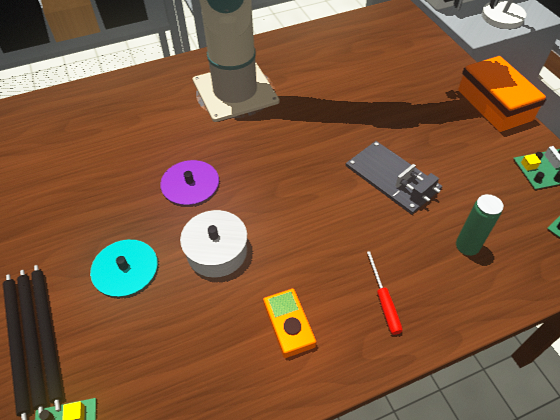

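View pics/top0.png

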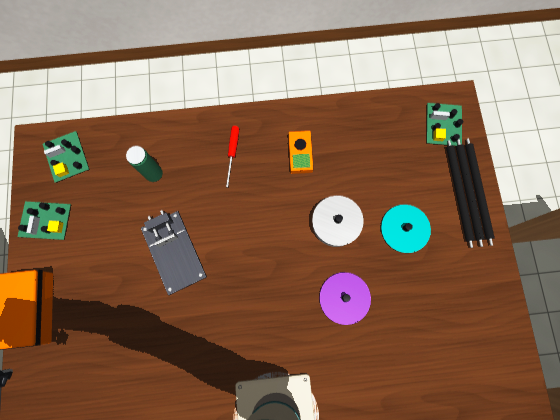

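Lid candidates (top px / scene px): steel-white disc on the pan (337,220)/(213,238); purple (345,298)/(189,182); turquoise (405,228)/(124,265). The white steel one sits raised on the pan, so that's the choice. The jig is at top (173,250), scene (395,178). I'll check with a crop and measure.

Run:
```python
from h import *
D={n:np.load(f"{n}0.npy",allow_pickle=True).item() for n in("scene","top")}
t=D["top"];s=D["scene"]
for n,d,(u,v) in(("top",t,(337,220)),("scene",s,(213,238))):
    hsv=cv2.cvtColor(d["image"],cv2.COLOR_RGB2HSV)
    m=((hsv[...,1]<40)&(hsv[...,2]>150)).astype(np.uint8)
    k,l,st,c=cv2.connectedComponentsWithStats(m); i=l[v,u+15]
    cs,_=cv2.findContours((l==i).astype(np.uint8),cv2.RETR_EXTERNAL,cv2.CHAIN_APPROX_NONE)
    e=cv2.fitEllipse(max(cs,key=len)); print(n,st[i],e)
    P=pts(d); print("zmap pts",P[v,u+15],P[v,u])
    b=((hsv[...,2]<60)).astype(np.uint8); w=np.zeros_like(b); w[v-16:v+17,u-16:u+17]=1
    k,l,st,c=cv2.connectedComponentsWithStats(b*w); j=1+np.argmax(st[1:,4]); print("knob",c[j],st[j])
    pp=P[(l==j)]; print("knob pts z max", np.percentile(pp[:,2],[5,50,95]), pp[pp[:,2]>np.percentile(pp[:,2],70)].mean(0))
    # lid top surface via depth
    q=P[(hsv[...,1]<40)&(hsv[...,2]>150)]; 
    print(np.median(P[cs[0][:,0,1],cs[0][:,0,0]],0))
u,v,W=337,220,45
A=cv2.resize(t["image"][v-W:v+W,u-W:u+W],(400,400),interpolation=2); 
B=cv2.resize(t["image"][200:300,125:225],(400,400),interpolation=2)
cv2.imwrite("pics/c1.png",np.hstack([A,B])[:,:,::-1])
C=cv2.resize(s["image"][130:230,340:450],(660,600),interpolation=2); cv2.imwrite("pics/c2.png",C[:,:,::-1])
```

```text
top [ 312  196   51   50 1921] ((337.33380126953125, 220.37518310546875), (48.66322326660156, 50.32299041748047), 120.02994537353516)
zmap pts [ 510.21002765 -273.94041771   57.11777659] [ 508.89776498 -226.79279933   85.61525184]
knob [337.88461538 218.44230769] [334 215   9   8  52]
knob pts z max [72.8744896  88.02691898 91.25809519] [ 513.93279543 -231.85025017   90.50202548]
[ 513.61070071 -231.67798402   58.56132848]
scene [ 180  210   67   55 2720] ((213.31280517578125, 237.3336944580078), (53.41592788696289, 66.33797454833984), 78.01736450195312)
zmap pts [ 533.49515433 -204.7420031    60.71089706] [ 524.16631917 -235.88566168   66.30833966]
knob [213.14634146 234.58536585] [209 229   9  11  41]
knob pts z max [65.10768949 80.04051554 89.74871664] [ 523.95958128 -233.5894432    87.36779422]
[ 510.25915316 -236.97031139   59.89913327]
```

View pics/c1.png

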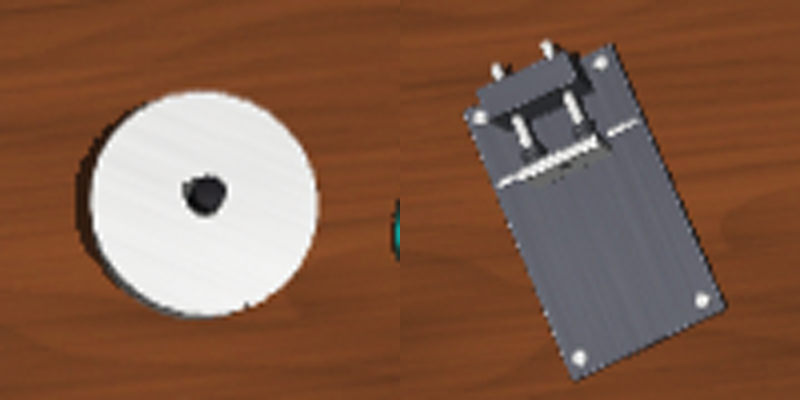

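View pics/c2.png

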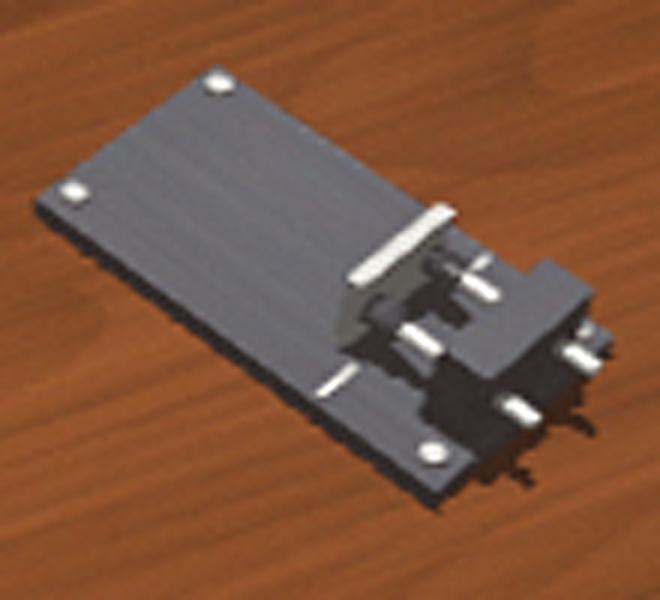

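The crop shows the plain steel-white lid on its drum, with the black knob at top px ≈(338,218) and no purple or turquoise tint. The jig shows its pale stop plate with the white index lines either side, top px ≈(163,240).

Run:
```python
from h import *
D={n:np.load(f"{n}0.npy",allow_pickle=True).item() for n in("scene","top")}
t=D["top"];s=D["scene"]
def tri(ut,us):
    c1,r1=ray(t,*ut);c2,r2=ray(s,*us)
    A=np.stack([r1,-r2],1); k,res,_,_=np.linalg.lstsq(A,c2-c1,rcond=None)
    p,q=c1+r1*k[0],c2+r2*k[1]; return (p+q)/2,np.linalg.norm(p-q)
print("lid tri",tri((337.33,220.38),(213.31,237.33)))
for z in(59,): print(onz(t,337.33,220.38,z),onz(s,213.31,237.33,z))
for d,e in((t,((337.33,220.38),(48.66,50.32),120.03)),):
    pass
# bed outline: quad
for n,d,roi in(("top",t,(130,200,215,305)),("scene",s,(338,135,450,225))):
    im=cv2.cvtColor(d["image"],cv2.COLOR_RGB2HSV); P=pts(d)
    m=np.zeros(im.shape[:2],np.uint8); x0,y0,x1,y1=roi
    m[y0:y1,x0:x1]=((im[...,1]<90))[y0:y1,x0:x1]
    zz=P[...,2]
    mm=m.astype(bool)&(zz>5)&(zz<19)
    q=P[mm][:,:2].astype(np.float32); r=cv2.minAreaRect(q); print(n,mm.sum(),"z",np.median(zz[mm]),r)
    print(cv2.boxPoints(r).round(1).tolist())
# screws
print("scr tri",[tri(a,b)[0].round(1).tolist() for a,b in
 (((125+201/4,200+62/4),(340+433/6,130+453/6)),((125+302/4,200+300/4),(340+74/6,130+191/6)),((125+180/4,200+358/4),(340+219/6,130+83/6)))])
```

```text
lid tri (array([ 514.22854851, -232.82505887,   53.65357187]), np.float64(1.1148495607686633))
[ 513.25645302 -231.49451949   59.        ] [ 517.71991742 -233.92059743   59.        ]
top 2584 z 11.856163802579204 ((481.48724365234375, 256.36614990234375), (219.8949737548828, 120.50358581542969), 19.485538482666016)
[[357.70001220703125, 276.5], [397.8999938964844, 162.89999389648438], [605.2000122070312, 236.1999969482422], [565.0, 349.79998779296875]]
scene 2485 z 13.368732677492972 ((482.181884765625, 254.9881591796875), (221.08641052246094, 125.34526824951172), 19.14727783203125)
[[357.20001220703125, 277.8999938964844], [398.29998779296875, 159.5], [607.2000122070312, 232.0], [566.0999755859375, 350.5]]
scr tri [[590.2, 244.3, 15.0], [404.7, 179.0, 14.6], [372.8, 268.8, 15.0]]
```

```bash
cat >> h.py <<'E'
def row(p,yaw_deg=None,com=None):
    """shift/turn in tool axes from the measured pose to a world pose (tool vertical)"""
    s=ctrl.read_state(); T=R.from_euler("xyz",s["tool_rot"]); 
    sh=T.inv().apply(np.array(p)-s["eef_pos"])
    G=R.from_euler("xyz",[180,0,yaw_deg],degrees=True) if yaw_deg is not None else T
    w=(T.inv()*G).as_rotvec(degrees=True)
    print("row",sh.round(1),w.round(1))
def st():
    s=ctrl.read_state(); print("t",round(s["clock"],2),"p",s["eef_pos"].round(1),"rot",np.degrees(s["tool_rot"]).round(1),"F",s["force"].round(2),"w",round(s["width"],1),"q",s["qpos"].round(2))
E
python3 -c "
from h import *
st(); row((480,180,230),90); row((514,-232,150),90)"
```

```text
t 0.1 p [223.1 609.9 230.5] rot [-179.9    0.   159.9] F [-0.19 -0.04  0.75] w 85.5 q [-1.29  0.63  0.04  1.52 -0.03  1.   -0.02]
row [-388.9 -315.5    1. ] [-0.1  0.1 69.9]
row [-562.4 -690.6   81.7] [-0.1  0.1 69.9]
```

```bash
python3 -m jog '-389 -315 0 0 0 70 0; -389 -315 0 0 0 70 0; -389 -315 0 0 0 70 0; -389 -315 0 0 0 70 0; -389 -315 0 0 0 70 0; -389 -315 0 0 0 70 0; -389 -315 0 0 0 70 0; -389 -315 0 0 0 70 0'; python3 -c "
from h import *
st(); row((480,180,230),90); row((514,-232,150),90)"
```

```text
clock: 1.1
eef_pos: [480.7, 179.8, 231.1]
tool_rot: [-3.141, 0.0, 1.569]
force: [1.1, 1.5, -0.0]
width: 42.6
t 1.1 p [480.7 179.8 231.1] rot [-180.     0.    89.9] F [ 1.11  1.51 -0.05] w 42.6 q [-0.69  0.46  0.39  1.9  -0.23  0.83 -0.17]
row [ 0.2 -0.7  1.1] [-0.   0.  -0.1]
row [-411.8   34.1   81.2] [-0.   0.  -0.1]
```

```bash
python3 -m jog '-60 4 0 0 0 0 0; -120 10 0 0 0 0 0; -180 15 20 0 0 0 0; -240 20 40 0 0 0 0; -300 25 60 0 0 0 0; -360 30 80 0 0 0 0; -412 34 100 0 0 0 0; -412 34 110 0 0 0 0'; python3 -c "
from h import *
st(); row((514,-232,64),90)
for n in('top','scene'):
    d=get(n); save(d,f'pics/{n}1.png')"
```

```text
clock: 2.1
eef_pos: [511.7, -237.0, 120.1]
tool_rot: [-3.14, 0.004, 1.56]
force: [-0.2, 0.9, 0.3]
width: 43.4
t 2.1 p [ 511.7 -237.   120.1] rot [-179.9    0.2   89.4] F [-0.17  0.86  0.29] w 43.4 q [ 0.19  0.68  0.3   1.87 -0.31  0.64  0.67]
row [ 5.2  2.3 56.1] [-0.1  0.2 -0.6]
```

View pics/scene1.png

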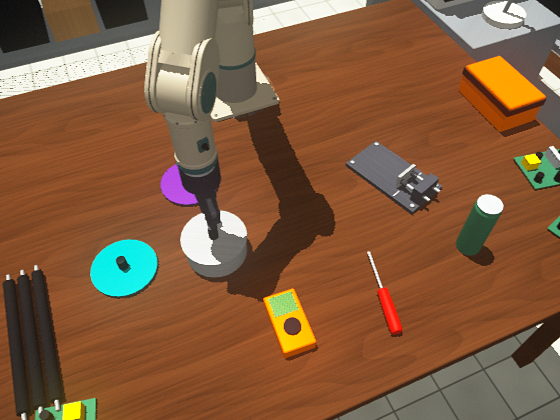

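The picture shows the fingers just above the knob at scene px ≈(213,228). I'll check the settled pose.

```bash
python3 -c "
from h import *
st(); row((514,-232,64),90)
d=get('scene'); I=cv2.resize(d['image'][180:290,160:270],(600,600),interpolation=2); cv2.imwrite('pics/c3.png',I[:,:,::-1])"
```

```text
t 2.2 p [ 512.  -230.4  119.7] rot [-1.798e+02 -1.000e-01  8.980e+01] F [-1.18  0.05  0.07] w 43.1 q [ 0.18  0.67  0.3   1.87 -0.31  0.64  0.67]
row [-1.7  2.2 55.7] [-0.2 -0.1 -0.2]
```

View pics/c3.png

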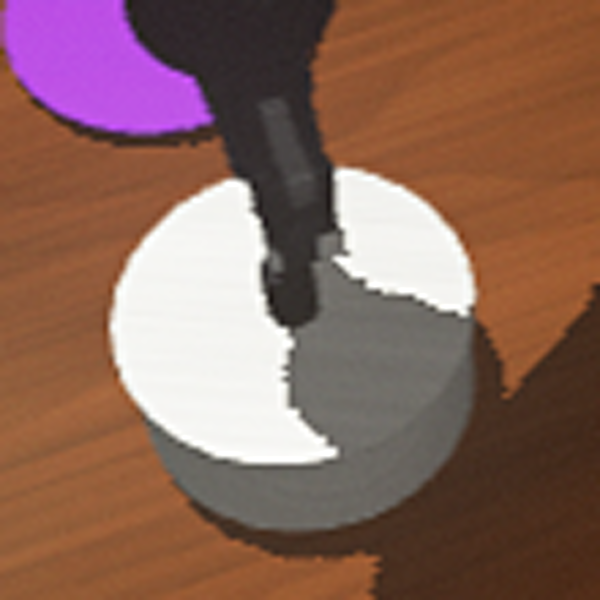

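Fingers straddle the knob in line. Descend and close.

```bash
python3 -m jog '-1 2 20 0 0 0 0; -1 2 40 0 0 0 0; -1 2 53 0 0 0 0; -1 2 55 0 0 0 0; -1 2 55 0 0 0 -1; -1 2 55 0 0 0 -1; -1 2 55 0 0 0 -1; -1 2 55 0 0 0 -1'; python3 -m jog '0 0 -10 0 0 0 -1; 0 0 -25 0 0 0 -1; 0 0 -40 0 0 0 -1; 0 0 -40 0 0 0 -1';  python3 -c "
from h import *
st()
d=get('scene'); save(d,'pics/s4.png')"
```

```text
clock: 3.25
eef_pos: [515.8, -231.6, 67.1]
tool_rot: [3.141, -0.0, 1.569]
force: [-1.0, 0.8, 5.8]
width: 19.8
clock: 3.75
eef_pos: [516.5, -232.2, 108.0]
tool_rot: [3.139, 0.001, 1.569]
force: [-0.1, 0.1, -2.1]
width: 19.5
t 3.75 p [ 516.5 -232.2  108. ] rot [1.798e+02 1.000e-01 8.990e+01] F [-0.13  0.06 -2.14] w 19.5 q [ 0.19  0.69  0.29  1.87 -0.32  0.62  0.68]
```

View pics/s4.png

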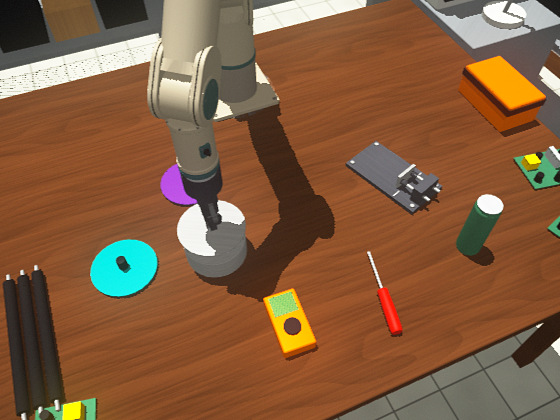

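Lid lifted: pan top is now visible beneath and the force shows ~2 N of weight. Carry to bare bench at (480,-30).

```bash
python3 -m jog '40 -6 -15 0 0 0 -1; 80 -12 -15 0 0 0 -1; 120 -20 -15 0 0 0 -1; 160 -28 -10 0 0 0 -1; 190 -34 0 0 0 0 -1; 202 -36 20 0 0 0 -1; 202 -36 40 0 0 0 -1; 202 -36 60 0 0 0 -1'; python3 -m jog '0 0 0 0 0 0 -1';  python3 -c "
from h import *
st()
d=get('scene'); save(d,'pics/s5.png'); np.save('s5.npy',d,allow_pickle=True)
d=get('top'); save(d,'pics/t5.png'); np.save('t5.npy',d,allow_pickle=True)"
```

```text
clock: 4.8
eef_pos: [479.6, -29.2, 45.4]
tool_rot: [-3.141, -0.0, 1.57]
force: [-0.1, -0.3, -2.3]
width: 19.6
clock: 4.92
eef_pos: [478.5, -29.5, 45.0]
tool_rot: [-3.138, -0.0, 1.569]
force: [0.2, -1.1, -2.1]
width: 19.6
t 4.92 p [478.5 -29.5  45. ] rot [-179.8   -0.    89.9] F [ 0.22 -1.12 -2.06] w 19.6 q [-0.14  0.73  0.21  2.13 -0.44  0.33  0.44]
```

View pics/s5.png

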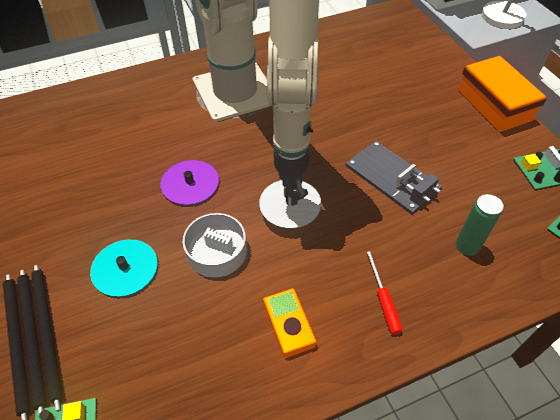

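View pics/t5.png

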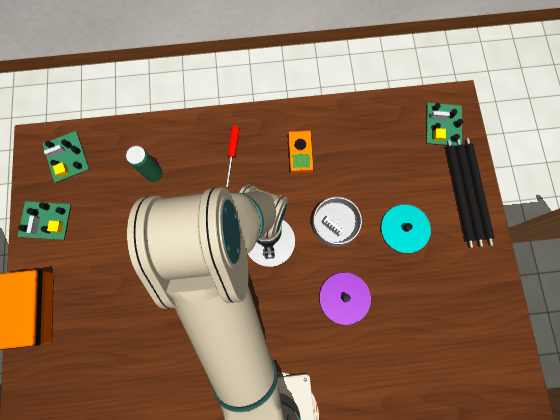

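The lid hangs level over the bench at scene (290,203). The heat sink is visible in the pan, scene (220,238) and top (333,224). Lower in small steps until the force reverses.

```bash
python3 -m jog '0 0 8 0 0 0 -1; 0 0 16 0 0 0 -1; 0 0 21 0 0 0 -1; 0 0 24 0 0 0 -1'; python3 -m jog '0 0 2 0 0 0 -1; 0 0 3 0 0 0 -1'
```

```text
clock: 5.52
eef_pos: [479.6, -29.6, 21.9]
tool_rot: [-3.141, -0.0, 1.569]
force: [-0.1, 0.2, -1.7]
width: 19.9
clock: 5.78
eef_pos: [479.8, -29.6, 19.2]
tool_rot: [-3.142, 0.0, 1.569]
force: [-0.1, 0.2, -1.5]
width: 19.9
```

Run:
```python
from h import *
s=np.load('s5.npy',allow_pickle=True).item();t=np.load('t5.npy',allow_pickle=True).item()
I=cv2.resize(s["image"][200:290,170:260],(400,400),interpolation=2);J=cv2.resize(t["image"][190:250,305:365],(400,400),interpolation=2)
cv2.imwrite("pics/c5.png",np.hstack([I,J])[:,:,::-1])
```

```text
(no output)
```

View pics/c5.png

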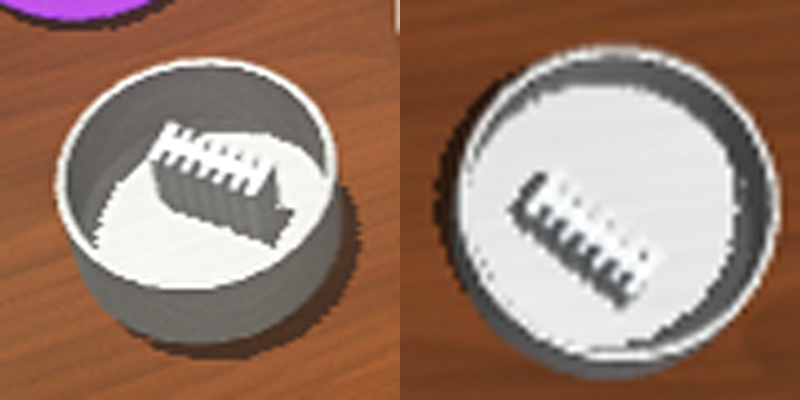

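The crops show the sink standing, fins up, its long axis running from upper left to lower right. Keep lowering the lid.

```bash
python3 -m jog '0 0 1 0 0 0 -1; 0 0 1.5 0 0 0 -1'; python3 -m jog '0 0 1 0 0 0 -1; 0 0 1.5 0 0 0 -1'; python3 -m jog '0 0 1 0 0 0 -1; 0 0 1 0 0 0 -1'
```

```text
clock: 6.02
eef_pos: [479.8, -29.6, 18.1]
tool_rot: [3.141, -0.0, 1.569]
force: [-0.7, 0.2, 6.8]
width: 19.9
clock: 6.28
eef_pos: [479.9, -29.6, 18.0]
tool_rot: [3.141, -0.001, 1.569]
force: [-4.1, 0.5, 24.2]
width: 19.9
clock: 6.52
eef_pos: [479.9, -29.6, 18.0]
tool_rot: [3.14, -0.001, 1.569]
force: [-4.6, 0.8, 30.7]
width: 19.6
```

Run:
```python
from h import *
s=np.load('s5.npy',allow_pickle=True).item();t=np.load('t5.npy',allow_pickle=True).item()
for n,d,c in(("top",t,(336,221)),("scene",s,(215,244))):
    P=pts(d); rr=np.hypot(P[...,0]-514,P[...,1]+232)
    m=(rr<60)&(P[...,2]>30)&(P[...,2]<52)
    q=P[m]; 
    print(n,m.sum(),np.percentile(q[:,2],[5,50,95]).round(1),cv2.minAreaRect(q[:,:2].astype(np.float32)))
    m2=(rr<60)&(P[...,2]>40)&(P[...,2]<50)
    print(m2.sum(),cv2.minAreaRect(P[m2][:,:2].astype(np.float32)))
    f=P[(rr<60)&(P[...,2]<15)];print("floor",np.median(f[:,2]))
    # pan rim
    m3=(rr>60)&(rr<78)&(P[...,2]>50)&(P[...,2]<60); print("rim",cv2.minEnclosingCircle(P[m3][:,:2].astype(np.float32)))
    # image-based bright top of sink
# image corners of top face, read off crops, onto z=44
for p in [(305+552/400*60-60,190+172/400*60)]: pass
```

```text
top 127 [34.7 43.5 47.7] ((505.1627502441406, -221.67271423339844), (59.84437561035156, 23.74338150024414), 42.515960693359375)
105 ((505.2781677246094, -221.662109375), (59.70854949951172, 23.46409034729004), 42.89743423461914)
floor 3.7360120120238207
rim ((516.0834350585938, -232.47906494140625), 70.17780303955078)
scene 296 [31.9 43.4 47.4] ((495.38604736328125, -225.43545532226562), (83.72624969482422, 53.67844772338867), 8.166245460510254)
205 ((495.33447265625, -225.25357055664062), (83.67585754394531, 53.30375289916992), 8.166245460510254)
floor 5.350176770407643
rim ((516.622802734375, -234.69581604003906), 70.9594497680664)
```

```bash
python3 -m jog '0 0 -3 0 0 0 -1; 0 0 -4 0 0 0 -0.6; 0 0 -4 0 0 0 0; 0 0 -4 0 0 0 0.1; 0 0 -4 0 0 0 0.1'; python3 -c "
from h import *
st()
s=np.load('s5.npy',allow_pickle=True).item();t=np.load('t5.npy',allow_pickle=True).item()
print(onz(s,170+216/4.444,200+160/4.444,44))
for a in((172,125),(280,160),(262,195),(152,160)): print(onz(s,170+a[0]/4.444,200+a[1]/4.444,44))
d=get('scene'); I=cv2.resize(d['image'][140:260,230:350],(600,600),interpolation=2); cv2.imwrite('pics/c6.png',I[:,:,::-1])"
```

```text
clock: 7.15
eef_pos: [479.7, -29.6, 19.1]
tool_rot: [-3.141, 0.0, 1.569]
force: [-0.4, 0.3, -0.7]
width: 46.8
t 7.15 p [479.7 -29.6  19.1] rot [-180.     0.    89.9] F [-0.38  0.29 -0.69] w 46.8 q [-0.12  0.78  0.18  2.13 -0.49  0.27  0.48]
[ 508.71237596 -220.16832239   44.        ]
[ 479.05704224 -233.98453641   44.        ]
[ 521.6232365  -190.20868672   44.        ]
[ 538.09046653 -205.74140658   44.        ]
[ 495.79687576 -250.13872442   44.        ]
```

View pics/c6.png

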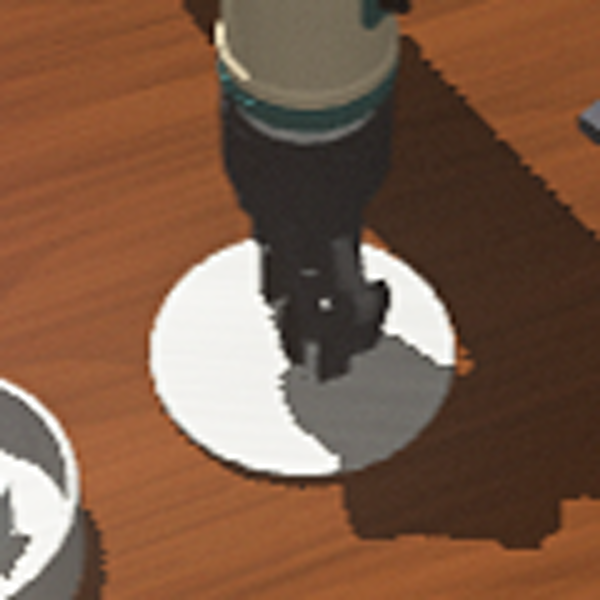

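Lid lies flat on the bench at scene ≈(290,203), with the fingers open around the knob. Sink estimates: top (505.2,-221.7) at 42.7°, scene (508.7,-220.2) at 46°. Go up and over.

```bash
python3 -m jog '0 0 -50 0 0 0 0.1; 0 0 -100 0 0 0 0.1; -50 8 -110 0 0 10 0.1; -100 16 -110 0 0 20 0.1; -150 24 -110 0 0 30 0.1; -192 27 -110 0 0 40 0.1; -192 27 -110 0 0 46 0.1; -192 27 -100 0 0 46 0.1'; python3 -m jog '0 0 0 0 0 0 0.1'; python3 -c "
from h import *
for n in('scene','top'):
    d=get(n); save(d,f'pics/{n}7.png'); np.save(n+'7.npy',d,allow_pickle=True)
st(); row((506.5,-221.3,14),43.5)"
```

```text
clock: 8.2
eef_pos: [506.6, -222.0, 119.1]
tool_rot: [3.141, -0.0, 0.767]
force: [-0.3, 0.1, 0.3]
width: 46.7
clock: 8.32
eef_pos: [505.7, -220.3, 118.1]
tool_rot: [-3.139, 0.0, 0.769]
force: [-0.0, 0.1, 0.6]
width: 47.1
t 8.43 p [ 506.3 -220.7  118.9] rot [-179.9   -0.    44. ] F [ 0.57 -0.71 -0.05] w 46.7 q [ 0.01  0.71  0.56  1.91 -0.58  0.69  0.11]
row [ -0.3   0.7 104.9] [-0.1 -0.   0.5]
```

View pics/scene7.png

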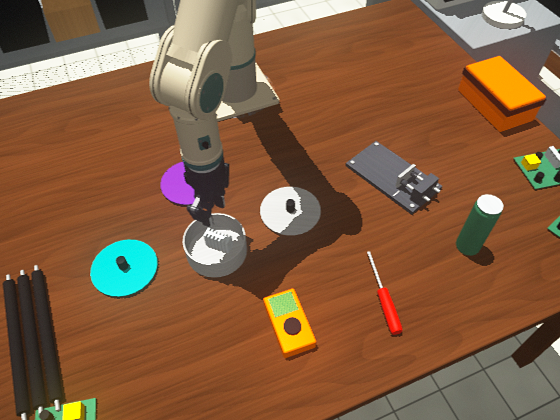

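View pics/top7.png

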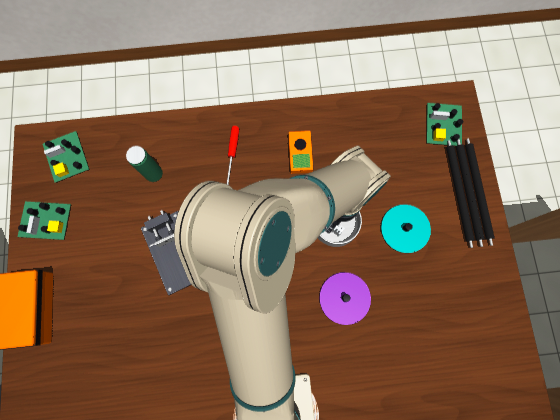

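Lid lies flat at scene (290,211), well clear of the pan and let go. Fingers are above the sink at (208,215). Descend.

```bash
python3 -m jog '0 1 30 0 0 0 0.1; 0 1 60 0 0 0 0.1; 0 1 75 0 0 0 0.1; 0 1 85 0 0 0 0.1; 0 1 95 0 0 0 0.1; 0 1 103 0 0 0 0.1; 0 1 103 0 0 0 0.1'; python3 -c "
from h import *
st()
d=get('scene'); I=cv2.resize(d['image'][180:290,160:270],(600,600),interpolation=2); cv2.imwrite('pics/c8.png',I[:,:,::-1])"
```

```text
clock: 9.3
eef_pos: [506.9, -222.2, 16.0]
tool_rot: [-3.141, 0.0, 0.766]
force: [-1.0, -0.7, 0.5]
width: 46.6
t 9.3 p [ 506.9 -222.2   16. ] rot [-180.     0.    43.9] F [-1.   -0.67  0.55] w 46.6 q [ 0.11  0.86  0.41  1.94 -0.71  0.48  0.22]
```

View pics/c8.png

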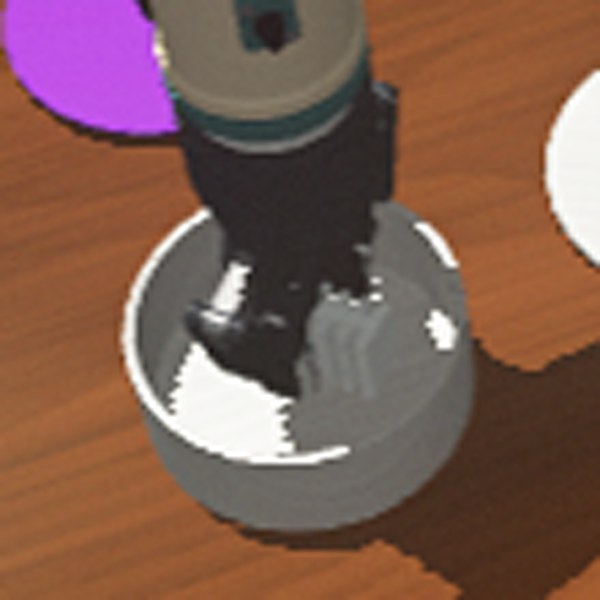

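The fingers straddle the sink inside the pan with no contact force. Close and lift.

```bash
python3 -m jog '0 0 0 0 0 0 -1; 0 0 0 0 0 0 -1; 0 0 0 0 0 0 -1; 0 0 0 0 0 0 -1'; python3 -m jog '0 0 -8 0 0 0 -1; 0 0 -30 0 0 0 -1; 0 0 -60 0 0 0 -1; 0 0 -90 0 0 0 -1; 0 0 -100 0 0 0 -1; 0 0 -100 0 0 0 -1'; python3 -c "
from h import *
st()
for n in('scene','top'):
    d=get(n); np.save(n+'9.npy',d,allow_pickle=True)
    if n=='scene':
        I=cv2.resize(d['image'][150:270,150:270],(600,600),interpolation=2); cv2.imwrite('pics/c9.png',I[:,:,::-1])"
```

```text
clock: 9.85
eef_pos: [507.5, -222.6, 16.8]
tool_rot: [3.141, -0.0, 0.766]
force: [0.3, 0.1, 5.9]
width: 23.4
clock: 10.6
eef_pos: [507.3, -222.1, 116.4]
tool_rot: [3.141, -0.0, 0.767]
force: [-0.4, 0.4, -1.7]
width: 23.2
t 10.6 p [ 507.3 -222.1  116.4] rot [180.   -0.   43.9] F [-0.36  0.36 -1.69] w 23.2 q [ 0.01  0.72  0.56  1.9  -0.59  0.68  0.12]
```

View pics/c9.png

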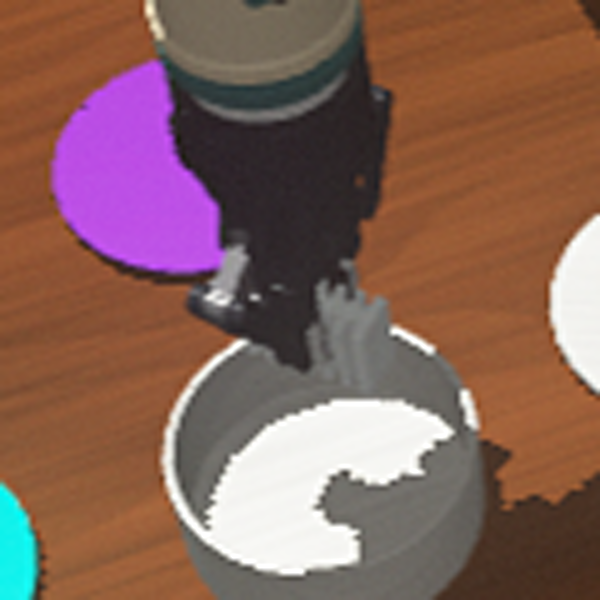

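Sink is held, upright, 23 mm wide in the jaws. Now to the pre-contact point above the jig bed.

```bash
python3 -c "
from h import *
row((448.7,244.3,116),19.4)"
```

```text
row [ 2.816e+02 -3.759e+02 -2.000e-01] [-0.1  0.1 24.5]
```

```bash
python3 -m jog '30 -42 0 0 0 3 -1; 65 -87 0 0 0 6 -1; 100 -135 0 0 0 9 -1; 135 -182 0 0 0 12 -1; 172 -230 0 0 0 15 -1; 208 -278 0 0 0 18 -1; 245 -328 0 0 0 21 -1; 270 -360 0 0 0 23 -1';  python3 -c "
from h import *
st(); row((448.7,244.3,80),19.4)"
```

```text
clock: 11.7
eef_pos: [450.2, 227.4, 114.9]
tool_rot: [-3.141, 0.003, 0.367]
force: [1.1, 0.4, -0.9]
width: 22.9
t 11.7 p [450.2 227.4 114.9] rot [-1.8e+02  1.0e-01  2.1e+01] F [ 1.14  0.43 -0.86] w 22.9 q [-1.    0.73  0.75  2.04 -0.8   0.69 -0.93]
row [  4.7 -16.3  34.9] [-0.   0.1  1.6]
```

```bash
python3 -m jog '2 -8 0 0 0 1 -1; 4 -16 10 0 0 1.5 -1; 4.5 -16 30 0 0 1.5 -1; 4.5 -16 50 0 0 1.5 -1; 4.5 -16 65 0 0 1.5 -1; 4.5 -16 65 0 0 1.5 -1';  python3 -c "
from h import *
st(); row((448.7,244.3,27),19.4)
for n in('scene','top'):
    d=get(n); np.save(n+'10.npy',d,allow_pickle=True); save(d,f'pics/{n}10.png')
    if n=='scene':
        I=cv2.resize(d['image'][120:230,340:450],(600,600),interpolation=2); cv2.imwrite('pics/c10.png',I[:,:,::-1])"
```

```text
clock: 12.45
eef_pos: [450.0, 239.4, 50.2]
tool_rot: [3.141, 0.003, 0.336]
force: [-0.2, 1.0, -0.6]
width: 23.1
t 12.45 p [450.  239.4  50.2] rot [1.80e+02 1.00e-01 1.93e+01] F [-0.2   1.03 -0.58] w 23.1 q [-0.94  0.83  0.63  2.05 -0.93  0.57 -0.87]
row [ 0.4 -5.1 23.2] [ 0.   0.1 -0.1]
```

View pics/c10.png

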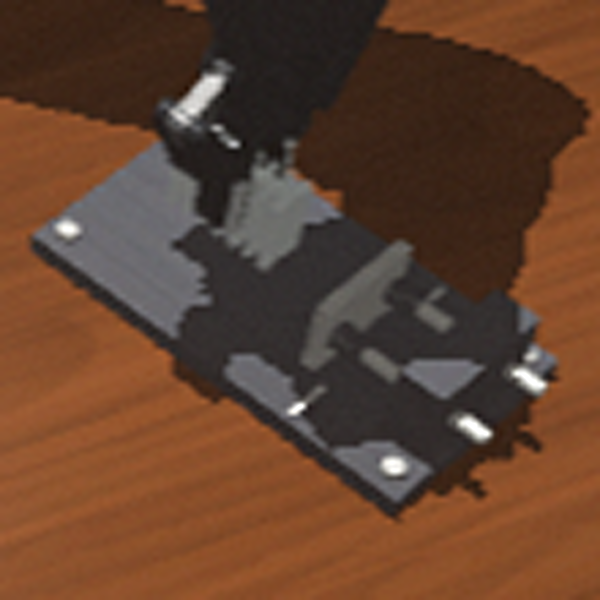

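View pics/top10.png

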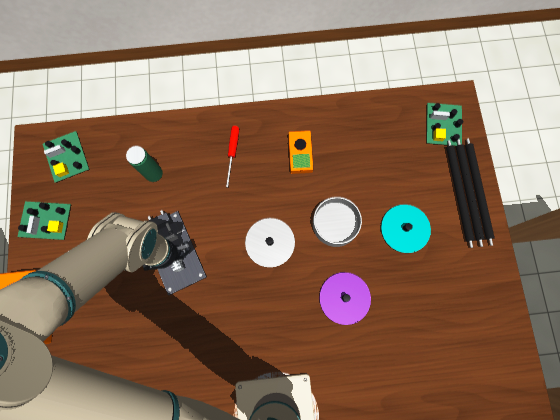

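The sink hangs over the bed, in front of the stop plate (crop px (270,215) vs plate (355,300)). The lid is at top (270,243). Shift laterally 5 mm and lower.

```bash
python3 -m jog '0 -4 6 0 0 0 -1; 0 -5 14 0 0 0 -1; 0 -5 20 0 0 0 -1; 0 -5 22 0 0 0 -1; 0 -5 22 0 0 0 -1';  python3 -m jog '0 0 1 0 0 0 -1; 0 0 2 0 0 0 -1; 0 0 2 0 0 0 -1'; python3 -c "
from h import *
st(); row((448.7,244.3,27),19.4)"
```

```text
clock: 13.18
eef_pos: [448.9, 245.3, 29.2]
tool_rot: [3.141, 0.0, 0.338]
force: [0.5, -0.1, -0.3]
width: 23.2
clock: 13.55
eef_pos: [448.9, 245.5, 27.3]
tool_rot: [-3.142, -0.0, 0.339]
force: [0.4, 0.5, -0.6]
width: 23.0
t 13.55 p [448.9 245.5  27.3] rot [-180.    -0.    19.4] F [ 0.35  0.48 -0.6 ] w 23.0 q [-0.93  0.86  0.58  2.06 -0.98  0.53 -0.84]
row [-0.6  1.1  0.3] [-0. -0. -0.]
```

```bash
python3 -m jog '0 0 1 0 0 0 -1; 0 0 1 0 0 0 -1'; python3 -m jog '0 1 1 0 0 0 -1; 0 1 1 0 0 0 -1'; python3 -m jog '0 0 0.5 0 0 0 -1; 0 0 0.5 0 0 0 -1'
```

```text
clock: 13.8
eef_pos: [448.8, 245.5, 26.2]
tool_rot: [-3.142, 0.0, 0.339]
force: [-0.2, -0.3, -0.2]
width: 23.1
clock: 14.05
eef_pos: [449.2, 244.4, 25.2]
tool_rot: [3.141, 0.0, 0.338]
force: [0.8, 0.4, -0.9]
width: 23.1
clock: 14.3
eef_pos: [449.2, 244.6, 24.9]
tool_rot: [-3.142, -0.0, 0.338]
force: [-0.0, 0.5, -0.1]
width: 22.9
```

```bash
python3 -m jog '0 0 0.5 0 0 0 -1; 0 0 0.5 0 0 0 -1; 0 0 0.5 0 0 0 -1';python3 -m jog '0 0 0.5 0 0 0 -1; 0 0 0.5 0 0 0 -1; 0 0 0.5 0 0 0 -1'; python3 -m jog '0 0 0.5 0 0 0 -1; 0 0 0.5 0 0 0 -1; 0 0 0.5 0 0 0 -1'
```

```text
clock: 14.68
eef_pos: [449.2, 244.6, 24.8]
tool_rot: [-3.141, -0.0, 0.338]
force: [-1.2, -0.7, 6.9]
width: 23.1
clock: 15.05
eef_pos: [449.2, 244.6, 24.8]
tool_rot: [-3.141, -0.001, 0.338]
force: [-2.1, -1.1, 11.6]
width: 22.8
clock: 15.42
eef_pos: [449.2, 244.6, 24.8]
tool_rot: [-3.14, -0.001, 0.338]
force: [-2.9, -0.4, 17.4]
width: 23.2
```

Touched the bed at TCP z 24.8 (predicted 24.8). Ease off to a light touch, then advance.

```bash
python3 -m jog '0 0 -1.8 0 0 0 -1; 5 0 -1.8 0 0 0 -1; 10 0 -1.8 0 0 0 -1; 15 0 -1.8 0 0 0 -1; 20 0 -1.8 0 0 0 -1; 25 0 -1.8 0 0 0 -1; 25 0 -1.8 0 0 0 -1; 25 0 -1.8 0 0 0 -1';python3 -c "
from h import *
def f():
    s=ctrl.read_state(); c,si=np.cos(np.radians(19.4)),np.sin(np.radians(19.4)); p=s['eef_pos']-[481.7,255.9,0]; F=s['force']
    print('jig x,y',p[0]*c+p[1]*si,-p[0]*si+p[1]*c,'Fx,Fy',F[0]*c+F[1]*si,-F[0]*si+F[1]*c)
f(); st()"
```

```text
clock: 16.42
eef_pos: [472.6, 252.8, 25.0]
tool_rot: [3.142, 0.0, 0.339]
force: [-0.3, -0.1, -1.4]
width: 22.7
jig x,y -9.563076151709714 0.10866597112809284 Fx,Fy -0.33337247023497507 -0.0010362461965666009
t 16.43 p [472.6 252.8  25. ] rot [180.    0.   19.4] F [-0.31 -0.11 -1.36] w 22.7 q [-0.92  0.89  0.6   1.99 -0.95  0.57 -0.87]
```

```bash
cat >> h.py <<'E'
def jf():
    F=[];s=ctrl.read_state()
    c,si=np.cos(np.radians(19.4)),np.sin(np.radians(19.4)); p=s['eef_pos']-[481.7,255.9,0]; F=s['force']
    print('jig x,y',(p[0]*c+p[1]*si).round(2),(-p[0]*si+p[1]*c).round(2),'Fx,Fy,Fz',(F[0]*c+F[1]*si).round(2),(-F[0]*si+F[1]*c).round(2),F[2].round(2))
E
python3 -m jog '4 0 0.3 0 0 0 -1; 8 0 0.3 0 0 0 -1; 12 0 0.3 0 0 0 -1; 14 0 0.3 0 0 0 -1; 14 0 0.3 0 0 0 -1; 14 0 0.3 0 0 0 -1';python3 -c "
from h import *
jf()
d=get('scene'); I=cv2.resize(d['image'][120:230,340:450],(600,600),interpolation=2); cv2.imwrite('pics/c11.png',I[:,:,::-1]); jf(); st()"
```

```text
clock: 17.18
eef_pos: [484.9, 257.2, 24.9]
tool_rot: [-3.141, 0.002, 0.339]
force: [-4.8, -1.8, 5.1]
width: 23.0
jig x,y 3.47 0.15 Fx,Fy,Fz -5.12 -0.05 5.11
jig x,y 3.47 0.1 Fx,Fy,Fz -4.46 -0.63 4.3
t 17.23 p [484.9 257.1  24.9] rot [-1.80e+02  1.00e-01  1.94e+01] F [-4.   -2.07  4.3 ] w 23.1 q [-0.92  0.9   0.62  1.96 -0.93  0.6  -0.89]
```

View pics/c11.png

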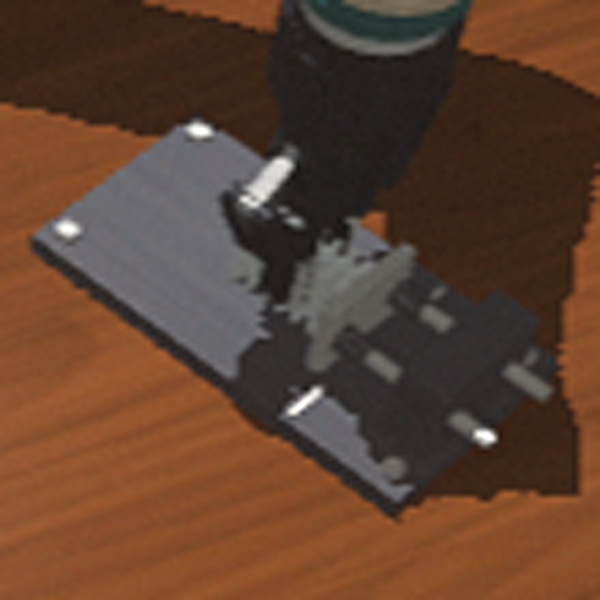

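The sink end meets the middle of the plate, which is still short of the white line. Part of the force is bed friction, so reduce the down-press and advance in small steps.

```bash
python3 -m jog '0 0 -0.6 0 0 0 -1; 2 0 -0.6 0 0 0 -1; 4 0 -0.6 0 0 0 -1; 4 0 -0.6 0 0 0 -1; 4 0 -0.6 0 0 0 -1'; python3 -c "
from h import *
jf()";python3 -m jog '2 0 0 0 0 0 -1; 4 0 0 0 0 0 -1; 4 0 0 0 0 0 -1; 4 0 0 0 0 0 -1'; python3 -c "
from h import *
jf()
d=get('scene'); I=cv2.resize(d['image'][120:230,340:450],(600,600),interpolation=2); cv2.imwrite('pics/c12.png',I[:,:,::-1]); jf(); st()"
```

```text
clock: 17.85
eef_pos: [489.3, 258.8, 25.1]
tool_rot: [-3.142, 0.001, 0.339]
force: [-2.2, -0.6, -1.8]
width: 22.8
jig x,y 8.17 0.17 Fx,Fy,Fz -2.31 0.13 -1.84
clock: 18.35
eef_pos: [492.9, 260.0, 25.2]
tool_rot: [-3.141, 0.002, 0.339]
force: [-5.3, -2.3, -1.5]
width: 23.4
jig x,y 11.88 0.16 Fx,Fy,Fz -5.72 -0.41 -1.49
jig x,y 11.86 0.17 Fx,Fy,Fz -4.75 -0.85 -1.44
t 18.4 p [492.8 260.   25.2] rot [-1.80e+02  1.00e-01  1.94e+01] F [-4.2  -2.38 -1.44] w 23.5 q [-0.92  0.91  0.63  1.93 -0.93  0.62 -0.91]
```

View pics/c12.png

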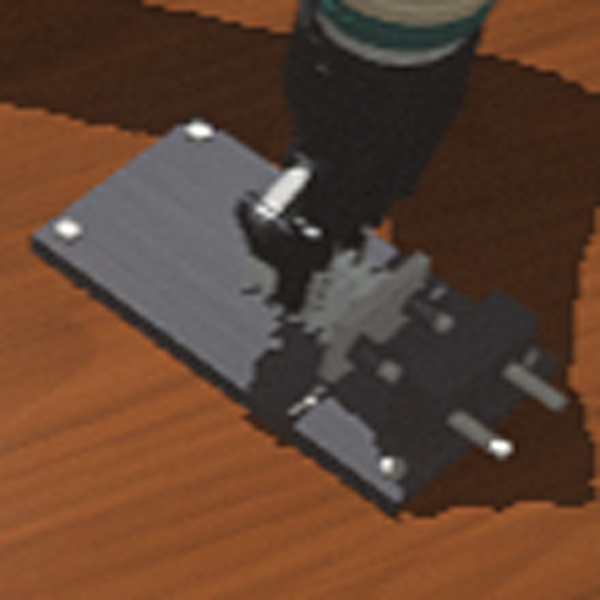

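Plate face is now close to the white line (crop (310,400)). The force is ~5 N, as expected for ~10 mm. Advance the remaining ~6 mm and settle onto the bed.

```bash
python3 -m jog '1.5 0 0 0 0 0 -1; 3 0 0 0 0 0 -1; 4.5 0 0 0 0 0 -1; 6 0 0 0 0 0 -1; 6 0 0.3 0 0 0 -1; 6 0 0.3 0 0 0 -1'; python3 -c "
from h import *
jf()
D={}
for n in('scene','top'):
    d=get(n); np.save(n+'13.npy',d,allow_pickle=True); D[n]=d['image']
I=cv2.resize(D['scene'][140:220,370:450],(400,400),interpolation=2);J=cv2.resize(D['top'][200:300,125:225],(400,400),interpolation=2); cv2.imwrite('pics/c13.png',np.hstack([I,J])[:,:,::-1]); jf(); st()"
```

```text
clock: 19.15
eef_pos: [497.6, 261.7, 25.1]
tool_rot: [-3.141, 0.003, 0.339]
force: [-7.2, -2.4, 3.0]
width: 22.8
jig x,y 16.98 0.2 Fx,Fy,Fz -7.6 0.09 2.97
jig x,y 16.95 0.24 Fx,Fy,Fz -8.73 -0.31 2.64
t 19.25 p [497.6 261.8  25.1] rot [-180.     0.2   19.4] F [-8.13 -3.19  2.64] w 23.1 q [-0.92  0.92  0.63  1.92 -0.92  0.63 -0.92]
```

View pics/c13.png

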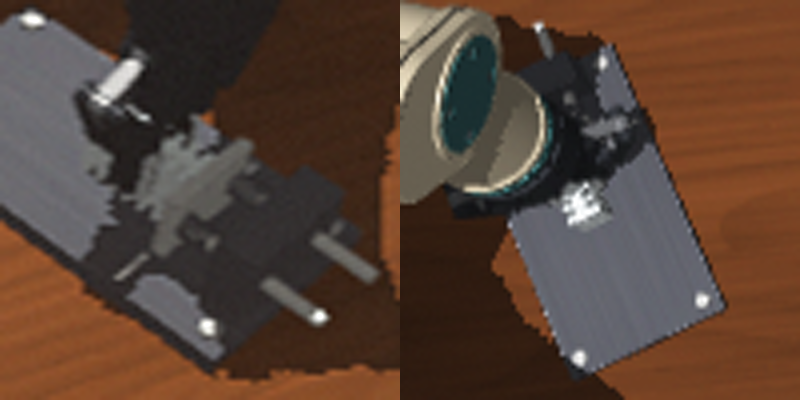

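The plate is level with the index line (left crop, line at (130,265), plate foot at (155,250)). Measure the travel by depth against the first picture, and check the lid.

Run:
```python
from h import *
c,si=np.cos(np.radians(19.4)),np.sin(np.radians(19.4))
for f in("scene0","scene13","top0"):
    d=np.load(f+".npy",allow_pickle=True).item(); P=pts(d); x=P[...,0]-481.7;y=P[...,1]-255.9
    jx=x*c+y*si; jy=-x*si+y*c
    for side in((-32,-15),(15,32)):
        m=(P[...,2]>44)&(P[...,2]<60)&(jy>side[0])&(jy<side[1])&(jx>15)&(jx<70); print(f,side,m.sum(),jx[m].mean().round(1),np.percentile(jx[m],[10,90]).round(1))
d=np.load("top13.npy",allow_pickle=True).item(); P=pts(d)
hsv=cv2.cvtColor(d["image"],cv2.COLOR_RGB2HSV); m=((hsv[...,1]<40)&(hsv[...,2]>150)).astype(np.uint8)
k,l,st_,cc=cv2.connectedComponentsWithStats(m); i=l[243,285]; q=P[l==i]; A=np.c_[q[:,:2],np.ones(len(q))]; co=np.linalg.lstsq(A,q[:,2],rcond=None)[0]
print("lid",q.mean(0),"tilt",np.hypot(co[0],co[1]), "dist",np.hypot(*(q.mean(0)[:2]-[516,-232])))
```

```text
scene0 (-32, -15) 31 35.3 [31.  38.2]
scene0 (15, 32) 20 34.6 [30.8 37.7]
scene13 (-32, -15) 59 39.2 [23.  53.6]
scene13 (15, 32) 23 50.6 [46.4 53.6]
top0 (-32, -15) 19 34.2 [30.4 37.7]
top0 (15, 32) 20 32.9 [29.5 36.5]
lid [478.04501762 -30.42477405  15.57706   ] tilt 0.7635258668612762 dist 205.1174112661831
```

Travel ≈16.0 mm. My lid plane fit looks contaminated by edge pixels, so redo it eroded while holding for two seconds.

```bash
python3 -m jog '0 0 0 0 0 0 -1; 0 0 0 0 0 0 -1; 0 0 0 0 0 0 -1; 0 0 0 0 0 0 -1; 0 0 0 0 0 0 -1; 0 0 0 0 0 0 -1; 0 0 0 0 0 0 -1; 0 0 0 0 0 0 -1'; python3 -c "
from h import *
jf()"; python3 -m jog '0 0 0 0 0 0 -1; 0 0 0 0 0 0 -1; 0 0 0 0 0 0 -1; 0 0 0 0 0 0 -1; 0 0 0 0 0 0 -1; 0 0 0 0 0 0 -1; 0 0 0 0 0 0 -1; 0 0 0 0 0 0 -1'; python3 -c "
from h import *
jf()"; python3 -m jog '0 0 0 0 0 0 -1; 0 0 0 0 0 0 -1; 0 0 0 0 0 0 -1; 0 0 0 0 0 0 -1; 0 0 0 0 0 0 -1; 0 0 0 0 0 0 -1; 0 0 0 0 0 0 -1; 0 0 0 0 0 0 -1'
python3 - <<'E'
from h import *
jf()
for n,x,y in(("top",270,243),("scene",290,211)):
    d=get(n); save(d,f"pics/{n}14.png"); P=pts(d); np.save(n+"14.npy",d,allow_pickle=True)
    v,u=np.mgrid[:420,:560]; r=np.hypot(u-x,v-y); m=(r>9)&(r<18)&(d["z_map"]>0); q=P[m]; q=q[abs(q[:,2]-np.median(q[:,2]))<6]
    co=np.linalg.lstsq(np.c_[q[:,:2],np.ones(len(q))],q[:,2],rcond=None)[0]; print(n,len(q),"lid top z",np.median(q[:,2]),"tilt",np.hypot(*co[:2]))
c,si=np.cos(np.radians(19.4)),np.sin(np.radians(19.4)); x=P[...,0]-481.7;y=P[...,1]-255.9
jx=x*c+y*si; jy=-x*si+y*c; m=(P[...,2]>44)&(P[...,2]<60)&(jy>15)&(jy<32)&(jx>15)&(jx<70); print("plate",jx[m].mean())
E
```

```text
clock: 20.25
eef_pos: [497.6, 261.8, 25.1]
tool_rot: [-3.141, 0.003, 0.339]
force: [-7.4, -3.7, 2.1]
width: 23.0
jig x,y 16.96 0.23 Fx,Fy,Fz -8.23 -1.04 2.14
clock: 21.25
eef_pos: [497.6, 261.7, 25.0]
tool_rot: [-3.141, 0.003, 0.339]
force: [-6.5, -1.9, 1.7]
width: 22.8
jig x,y 16.95 0.22 Fx,Fy,Fz -6.74 0.4 1.74
clock: 22.25
eef_pos: [497.6, 261.7, 25.1]
tool_rot: [-3.141, 0.003, 0.339]
force: [-7.2, -4.0, 2.2]
width: 23.3
jig x,y 16.94 0.22 Fx,Fy,Fz -8.1 -1.39 2.22
top 745 lid top z 9.762473174323532 tilt 0.0024144242487099355
scene 716 lid top z 11.327911909425723 tilt 0.003796457362934236
plate 48.868404391860565
```

View pics/scene14.png

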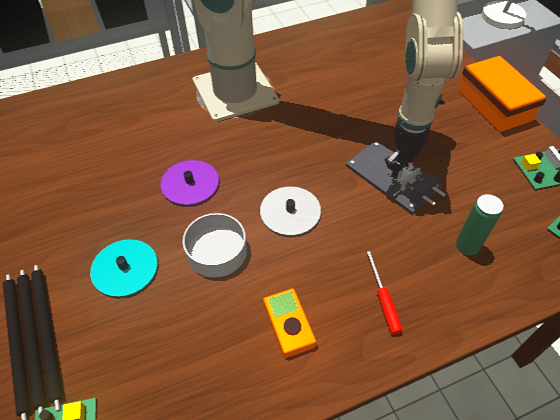

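The lid lies flat on the bench (top z ≈10 mm, tilt <0.004). The sink is held on the plate with a steady ~8 N, and the meter, screwdriver and can are unmoved at (290,322), (385,295) and (480,225). Handing in.

```bash
python3 -c "
from h import *
ctrl.finish_job(); st(); jf()"
```

```text
the job is handed in; nothing more can be done
the job is handed in; nothing more can be done
```

The job is handed in at about 22 s of robot time. The arm is still holding the heat sink pressed against the stop plate. The interface gives no verdict, so what follows rests on my own last checks.

**What I did:** I lifted the steel lid by its knob and set it down at about (478, -30) mm on the bare bench. I then took the heat sink from the pan, stood it on the jig bed and pushed it against the plate. I held that push for more than 3 s before handing in.

**Last checks:**
- **Lid:** its top is about 10 mm above the bench, its tilt is under 0.004 rad, and its centre is 205 mm from the pan's.
- **Heat sink:** the tool is 0.2 mm off the jig's centre line by my measured jig position and 19.4° in yaw, the same as the jig. The sink rests lightly on the bed (about 2 N down), so I take it to be upright and square.
- **Push:** the wrist force along the jig was 6.7–8.2 N over the hold, including a little bed friction, and the tool did not move.
- **Bystanders:** the screwdriver, meter and spray can look unmoved in the last picture.

**Disagreements and misses:**
- **Plate travel:** the first depth reading gave 16.0 mm and the last 14.3 mm, although the tool had not moved between them. Both are inside 10–22 mm.
- **Camera agreement:** the two cameras differed by 3–4 mm on the lid and heat sink positions.
- **Lid tilt:** my first tilt fit was wrong (0.76 rad), probably because of stray edge pixels. I redid it on clean pixels, in both views.
- **Lid placing:** I pressed down harder than I meant to, up to about 31 N, before easing off.

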